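Start the two-plate counter warmer: mains, fan, then the muffin's plate

TASK

The muffin on the two-plate warmer is to be served warm: with a light fingertip, switch the warmer on in its proper order - first the broad mains switch, then the narrow fan switch beside it so that the heater never runs without its fan, then the switch in front of the plate that the muffin stands on. Press the far half of each rocker until it snaps over and stays on. The salad roll on the other plate must stay cold, so leave that plate's switch off; do not press hard, and do not shift or pick up the food or anything else.

Things in the scene. Friction and masses are not known exactly. Their poses are not given: they have to be found in the camera images.
- warmer: Steel warmer fixed to the table, 176 mm deep, 240 wide. Origin: centre of its underside; x to its back, y left, z up. Two black glass plates (104 x 110 mm, top at z 51) at x 31, y +58 and -58 mm. On the front panel (at x -59, sloped 10 degrees to the robot) four rockers, left to right: left plate (y +84 mm), fan (+28), mains (-28), right plate (-84). Back rail 85 mm high.
- switch_mains (a joint): Black rocker on the warmer's panel, 38 mm (the broadest) wide, 44 mm long: mains, third from the left. 0 rad = off (far half stands up), 0.40 = fully on (far half down); it rocks about a crosswise pin under its middle. An over-centre spring holds it at either end: about 5 N on the far half starts it; past half-way it snaps over and stays. Starts off.
- switch_mains_pad (a point): Press point of the mains switch: on the rocker's surface, middle of its far, ridged half (nearer the hot plates), 13 mm from the pin, 9 mm from the far end; it moves with the rocker and sinks about 5 mm from off to on. When on, this surface is about level, 9 mm above the panel. The switch sits in soft rubber: pressed on past the stop it gives 0.4 mm per N beyond 6 N, at most 4 mm.
- switch_fan (a joint): Black rocker on the warmer's panel, 18 mm (the narrowest) wide, 44 mm long: fan, second from the left. 0 rad = off (far half stands up), 0.40 = fully on (far half down); it rocks about a crosswise pin under its middle. An over-centre spring holds it at either end: about 5 N on the far half starts it; past half-way it snaps over and stays. Starts off.
- switch_fan_pad (a point): Press point of the fan switch: on the rocker's surface, middle of its far, ridged half (nearer the hot plates), 13 mm from the pin, 9 mm from the far end; it moves with the rocker and sinks about 5 mm from off to on. When on, this surface is about level, 9 mm above the panel. The switch sits in soft rubber: pressed on past the stop it gives 0.4 mm per N beyond 6 N, at most 4 mm.
- switch_left (a joint): Black rocker on the warmer's panel, 26 mm wide, 44 mm long: heat of the left plate (warmer y > 0), leftmost. 0 rad = off (far half stands up), 0.40 = fully on (far half down); it rocks about a crosswise pin under its middle. An over-centre spring holds it at either end: about 5 N on the far half starts it; past half-way it snaps over and stays. Starts off.
- switch_left_pad (a point): Press point of the left plate's switch: on the rocker's surface, middle of its far, ridged half (nearer the hot plates), 13 mm from the pin, 9 mm from the far end; it moves with the rocker and sinks about 5 mm from off to on. When on, this surface is about level, 9 mm above the panel. The switch sits in soft rubber: pressed on past the stop it gives 0.4 mm per N beyond 6 N, at most 4 mm.
- switch_right (a joint): Black rocker on the warmer's panel, 26 mm wide, 44 mm long: heat of the right plate (warmer y < 0), rightmost. 0 rad = off (far half stands up), 0.40 = fully on (far half down); it rocks about a crosswise pin under its middle. An over-centre spring holds it at either end: about 5 N on the far half starts it; past half-way it snaps over and stays. Starts off.
- switch_right_pad (a point): Press point of the right plate's switch: on the rocker's surface, middle of its far, ridged half (nearer the hot plates), 13 mm from the pin, 9 mm from the far end; it moves with the rocker and sinks about 5 mm from off to on. When on, this surface is about level, 9 mm above the panel. The switch sits in soft rubber: pressed on past the stop it gives 0.4 mm per N beyond 6 N, at most 4 mm.
- muffin_mid (a point): Centre (33 mm above its base) of the loose brown muffin, 76 mm across and 66 mm tall, that stands on one of the two hot plates, left or right. Another muffin stands on the wooden cake stand at the far left and has no part in this.
- roll_mid (a point): Centre (20 mm above its base) of the loose round roll with salad, 83 mm across and 40 mm tall, on the other hot plate.
- honey_jar: Loose glass honey jar with a lid, 62 mm across, 86 mm tall, right of the warmer. Origin: centre of its underside. Leave it alone.
- salt_shaker: Loose salt shaker, 44 mm across, 90 mm tall, right of the warmer. Origin: centre of its underside. Leave it alone.
- pepper_mill: Loose wooden pepper mill, 58 mm across, 150 mm tall, right of the warmer at the back. Origin: centre of its underside. Leave it alone.
- price_block: Loose wooden price holder with a black card, 22 x 62 x 58 mm tall, in front of the warmer. Origin: centre of its underside. Leave it alone. Fixed cake plates under glass domes (up to about 170 mm high) also stand in front of the warmer, tall glass jars (240 mm) right of it.

How it is judged (in metres and radians):
On the way, in this order (a step that is already met when the one before it is completed fails the run):
1. the mains switch is on (value of joint switch_mains above 0.32 rad), for 0.1 s.
2. then the fan switch is on (value of joint each of switch_mains, switch_fan above 0.32 rad), for 0.1 s.
3. then the switch of the muffin's plate is on (all of step 2 and ((y of muffin_mid in the frame of warmer above 0 m and value of joint switch_left above 0.32 rad and value of joint switch_right below 0.08 rad) or (y of muffin_mid in the frame of warmer below 0 m and value of joint switch_right above 0.32 rad and value of joint switch_left below 0.08 rad))), for 0.1 s.
At the end, for the whole second after the job is handed in: Mains, fan and the switch of the muffin's plate are fully on (over 0.32 of 0.40 rad), the other plate's switch is off (under 0.08 rad), and muffin and roll stand within 12 mm of where they stood (all of step 3 and distance of each of muffin_mid, roll_mid from where it was at the start of the episode below 0.012 m); the robot touches nothing.
It fails at once if the fan is on without the mains, or a plate without the fan ((value of joint switch_fan above 0.2 rad and value of joint switch_mains below 0.2 rad) or (value of joint any of switch_left, switch_right above 0.2 rad and value of joint switch_fan below 0.2 rad)).
It fails at once if the salad roll's plate is switched on ((y of muffin_mid in the frame of warmer above 0 m and value of joint switch_right above 0.2 rad) or (y of muffin_mid in the frame of warmer below 0 m and value of joint switch_left above 0.2 rad)).
It fails at once if the warmer or a switch is pressed hard (over 25 N) (contact force between warmer and the fingers above 25 N or contact force between warmer and the arm above 25 N).
It fails at once if the muffin or the roll is shifted or lifted (over 15 mm) (distance of any of muffin_mid, roll_mid from where it was at the start of the episode above 0.015 m).
It fails at once if a bystander is moved over 15 mm (distance of any of honey_jar, salt_shaker, pepper_mill, price_block from where it was at the start of the episode above 0.015 m).
It also fails if it takes over 42 s, if anything falls off the work surface, if the arm or the gripper's body presses on something with over 40 N, if the wrist force passes 120 N, or if a joint passes its speed limit or range.

ROBOT

A 7-joint arm with a two-finger parallel gripper is mounted at the origin on a cart in front of the work surface, level with it; the furniture and walls round the work are solid. World frame = base frame: x ahead of the robot, y to its left, z up, the work surface at z = 0. Lengths are in m, angles in degrees, forces in N, time in s.
With the tool pointing down it reaches from about 0.425 to 0.875 m from the base axis. Payload 4.7 kg.
Tool frame: the origin (TCP) lies on the centre line of the jaws, within the pads' length; the fingertips stand 14 mm ahead of it and the grasp point (between the pads) lies 5 mm behind it; y points along the fingers, x is the direction in which the jaws open and shut, and the axes are right-handed (so a half turn about y gives the same grasp; the last joint's range is limited). The gripper opens to 87 mm and grips with 3 to 60 N. Pads are 19 mm wide; open, the fingers measure 117 mm over their backs; the gripper's body (75 mm by 190 mm) begins 51 mm behind the grasp point.
Start: joints at [0.808, 18.392, -4.016, 83.108, 1.295, 78.541, -3.26], TCP at [0.65, -0, 0.212] pointing down, gripper open.
Joint ranges: [-163.93, 163.93], [-17.29, 119.83], [-79.2, 71.16], [3.27, 140.29], [-89.18, 269.18], [5.43, 117.66], [-154.24, 154.24]. Speed limits (degrees/s): [147.25, 147.25, 180, 180, 180, 180, 180].

INTERFACE

Orientations are given as a 3x3 rotation matrix whose columns are the frame's x, y, z axes.
In Python, from plant import ctrl, eyes gives the robot as it stands.
- The arm moves only by the shell command python3 -m inch 'ROWS' [FORCE]. ROWS is JSON, a list of rows, each a list of 3 entries, a list of its own where there are three numbers: the turn, a rotation vector about the tool's x, y, z in units of 5 degrees (1.0 is 5 degrees), then the shift along the tool's x, y, z in m, then the finger opening in m, from 0 to 0.087. In form: [[[wx, wy, wz], [x, y, z], hand], ...]. A call has 1 to 5 rows; each row shifts and turns the commanded pose from where the row before left it, along the tool's axes as they then stand; what a row does not reach is not made up. A row lasts 1/12 s, in which the tool goes at most 41.7 mm and 7.16 degrees, less where a joint would pass 70% of its speed; a pose out of reach is approached as far as the arm can. A call with a gripper value outside its range is refused whole. The fingers move at their own pace and stop on an object; FORCE is the grip in N (left out, the last holds). Time passes only in rows, so rows that do not move let the fingers close. It gives the time, the measured TCP pose, the force and the opening at its end, in the units of the state.
- ctrl.read_state(): the state, without advancing time (a new reading comes with each control period).
- eyes.get_image(name): name is "scene" or "side" or "wrist"; returns (picture, depth): 420x560x3 uint8, red, green, blue; 420x560 float32, m along the optical axis (not along the pixel's ray), 0 where there is no reading.
- eyes.calibration(name): a dict with "fx", "fy", "cx", "cy" (pixels), "dist_coeffs" ([k1, k2, p1, p2, k3] as OpenCV has them; the pictures are not rectified), "R" (3x3) and "t" (3): a world point X has camera coordinates R X + t. Camera axes: x right, y down, z forward; pixel columns grow to the right and rows downward; lengths in m; the calibration is good to about 2 mm. A picture is of the moment at which its call begins: read the wrist's pose just before it. calibration takes no time and is no camera call; for the wrist camera it gives the pose at the moment of the call.
- ctrl.close_job(): hands the job in, once; it reports no verdict.
The state is a dict: "clock": time; "qpos": joint angles; "qd": joint speeds; "effort": joint torques, N m; "tcp_pos": TCP position; "eef_rot": TCP orientation; "force": force on the tool from outside, world axes, zero at the start; "moment": the same for the moment, N m; "finger_gap": opening from 0.0 (shut) to 1.0 (fully open).
Only numpy, scipy, OpenCV 4.12 (cv2) and the standard library are available. Lean on these libraries where they do the work, as an engineer would, in place of code of your own. Each camera call takes 0.05 s, during which the arm holds its last target.

## Working session

There is one attempt and no reset: what is moved stays moved. The work goes in short steps, Python scripts to look and compute and a shell command to move; the robot and the scene stay as the last step left them, time stands still between calls to the robot, and variables do not carry over. Pictures are saved under pics/ and viewed, and the job is handed in when it is done.

```bash
ls; mkdir -p pics
python3 - <<'E'
from plant import ctrl, eyes
import cv2,numpy as np
s=ctrl.read_state()
print(s['clock'],s['tcp_pos'],np.round(s['eef_rot'],3).tolist(),s['force'],s['finger_gap'])
for n in ("scene","side","wrist"):
    c=eyes.calibration(n)
    p,d=eyes.get_image(n)
    np.savez(f'pics/{n}0.npz',p=p,d=d,**{k:np.array(v) for k,v in c.items()})
    cv2.imwrite(f'pics/{n}0.png',p[:,:,::-1])
    print(n,np.round(c['R'],3).tolist(),np.round(c['t'],3),c['fx'],c['dist_coeffs'])
E
```

```text
pics
0.0 [ 6.49425405e-01 -5.55417441e-05  2.11345222e-01] [[1.0, -0.002, -0.0], [0.0, -0.0, 1.0], [-0.002, -1.0, -0.0]] [ 0.59799783 -0.36269035 -0.7031168 ] 1.0011176987698036
scene [[0.634, -0.773, -0.013], [-0.492, -0.39, -0.778], [0.597, 0.5, -0.628]] [-0.333  0.384  0.511] 387.21445378626566 [-0.04472559  0.          0.          0.          0.        ]
side [[-0.702, -0.712, 0.006], [-0.608, 0.594, -0.527], [0.372, -0.374, -0.85]] [0.493 0.369 0.871] 496.0233292933188 [-0.06062907  0.          0.          0.          0.        ]
wrist [[1.0, 0.001, -0.002], [0.001, -0.955, 0.298], [-0.002, -0.298, -0.955]] [-0.648 -0.037  0.392] 315.5757349389505 [0.02074677 0.         0.         0.         0.        ]
```

View pics/scene0.png

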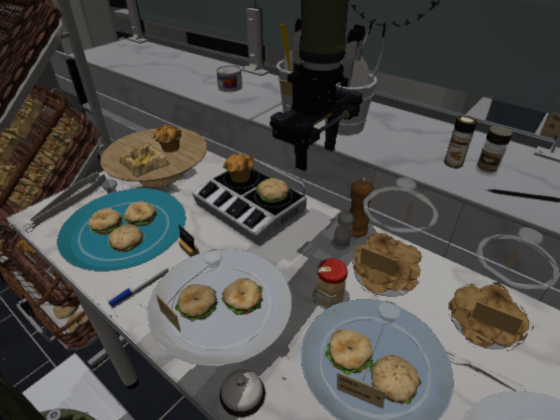

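View pics/side0.png

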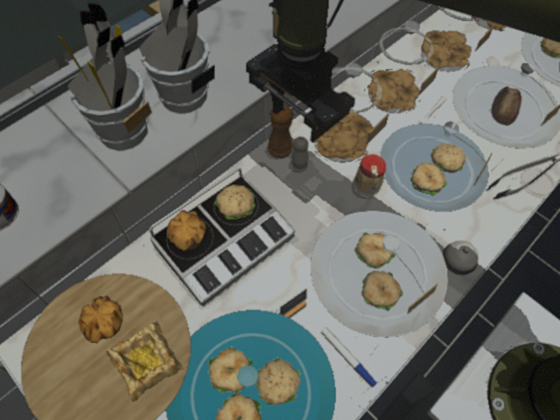

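View pics/wrist0.png

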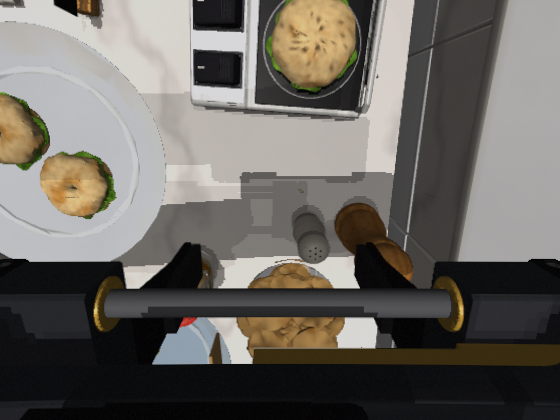

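```bash
cat > h.py <<'E'
import numpy as np,cv2
def load(f):
    z=np.load(f); return z
def world(z,u,v,depth=None,r=1):
    K=np.array([[z['fx'],0,z['cx']],[0,z['fy'],z['cy']],[0,0,1.]])
    n=cv2.undistortPoints(np.array([[[u,v]]],float),K,z['dist_coeffs'])[0,0]
    if depth is None:
        w=z['d'][int(v)-r:int(v)+r+1,int(u)-r:int(u)+r+1]; depth=np.median(w[w>0])
    return z['R'].T@(np.array([n[0],n[1],1])*depth-z['t'])
def world_z(z,u,v,h):
    K=np.array([[z['fx'],0,z['cx']],[0,z['fy'],z['cy']],[0,0,1.]])
    n=cv2.undistortPoints(np.array([[[u,v]]],float),K,z['dist_coeffs'])[0,0]
    d=z['R'].T@np.array([n[0],n[1],1]); c=-z['R'].T@z['t']
    return c+d*(h-c[2])/d[2]
def cloud(z):
    K=np.array([[z['fx'],0,z['cx']],[0,z['fy'],z['cy']],[0,0,1.]])
    v,u=np.mgrid[:420,:560]
    n=cv2.undistortPoints(np.stack([u,v],-1).reshape(-1,1,2).astype(float),K,z['dist_coeffs'])[:,0]
    d=z['d'].ravel()
    P=np.c_[n*d[:,None],d]
    return ((P-z['t'])@z['R']).reshape(420,560,3)
def project(z,X):
    K=np.array([[z['fx'],0,z['cx']],[0,z['fy'],z['cy']],[0,0,1.]])
    return cv2.projectPoints(np.atleast_2d(X).astype(float),cv2.Rodrigues(z['R'])[0],z['t'],K,z['dist_coeffs'])[0][:,0]
E
python3 - <<'E'
from h import *
z=load('pics/side0.npz')
im=z['p'][160:320,140:310,::-1]
cv2.imwrite('pics/side0c.png',cv2.resize(im,None,fx=4,fy=4,interpolation=cv2.INTER_CUBIC)[:600])
z2=load('pics/scene0.npz')
im=z2['p'][140:250,180:320,::-1]
cv2.imwrite('pics/scene0c.png',cv2.resize(im,None,fx=5,fy=5,interpolation=cv2.INTER_CUBIC))
E
```

```text
(no output)
```

View pics/side0c.png

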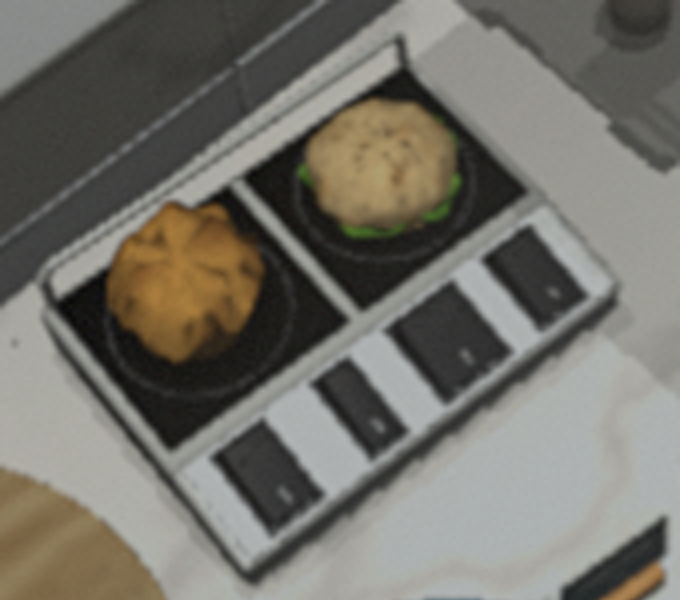

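View pics/scene0c.png

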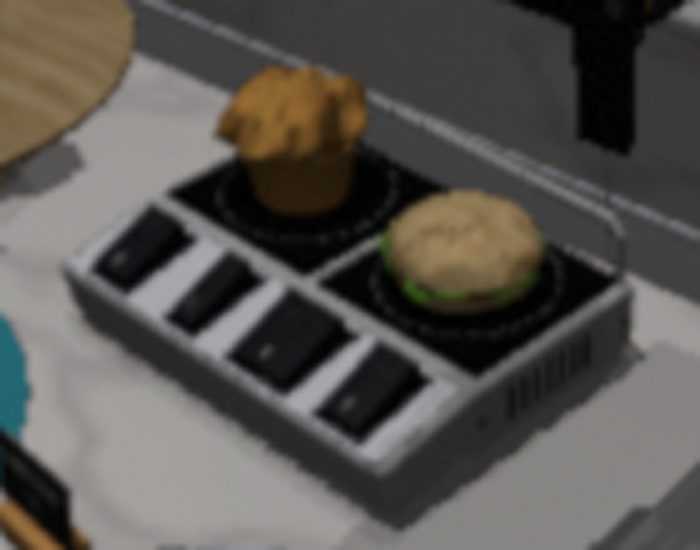

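Run:
```python
from h import *
def fit(z,uv,L):
    P=np.array([world_z(z,u,v,0.051)[:2] for u,v in uv]); L=np.array(L)/1000.
    A=L-L.mean(0);B=P-P.mean(0)
    th=np.arctan2((A[:,0]*B[:,1]-A[:,1]*B[:,0]).sum(),(A*B).sum())
    R=np.array([[np.cos(th),-np.sin(th)],[np.sin(th),np.cos(th)]])
    t=P.mean(0)-R@L.mean(0)
    print(np.degrees(th),t,np.round(1000*(P-(L@R.T+t)),1).tolist())
    return th,t
s=load('pics/side0.npz')
uv=[(172,452),(347,318),(365,305),(527,192),(405,72),(62,298)]
fit(s,[(u/4+140-.375,v/4+160-.375) for u,v in uv],[(-21,113),(-21,3),(-21,-3),(-21,-113),(83,-113),(83,113)])
c=load('pics/scene0.npz')
uv=[(168,194),(305,273),(320,282),(476,375),(618,282)]
fit(c,[(u/5+180-.4,v/5+140-.4) for u,v in uv],[(-21,113),(-21,3),(-21,-3),(-21,-113),(83,-113)])
C=cloud(s)
for u,v in[(172,452),(347,318),(527,192)]: print(world(s,u/4+140,v/4+160))
```

```text
-4.479052737524526 [0.65446146 0.198114  ] [[-1.6, 0.2], [2.4, 1.7], [2.1, -3.7], [1.2, 2.0], [-2.8, 4.6], [-1.4, -4.8]]
-4.716389527392213 [0.65595908 0.19656701] [[-1.0, -1.4], [1.3, 2.6], [0.9, -2.4], [1.5, 0.6], [-2.7, 0.6]]
[0.64061611 0.31223493 0.04890105]
[0.6353464  0.20421185 0.05027393]
[0.62516142 0.08879956 0.0499916 ]
```

Run:
```python
from h import *
for n in('wrist','scene','side'):
    z=load(f'pics/{n}0.npz'); print(n,-z['R'].T@z['t'])
s=load('pics/side0.npz'); c=load('pics/scene0.npz')
for nm,u,v in[('teal l',167,372),('teal r',336,372),('teal top',250,311),('white top',378,211),('white l',311,270),('white bot',378,333),('stand l',22,370),('stand r',190,352),('stand top',105,274),('price',293,305),('jar',372,160),('salt',300,145),('pepper',280,115)]:
    print(nm,world(s,u,v).round(3))
for nm,u,v in[('teal t',122,192),('teal r',187,222),('white t',220,250),('white l',150,300),('white knob',213,258),('teal knob',110,185),('stand front',155,180)]:
    print(nm,world(c,u,v).round(3), world_z(c,u,v,.17).round(3))
```

```text
wrist [0.64876978 0.08138388 0.3836866 ]
scene [ 0.09477824 -0.36296816  0.61519959]
side [0.24612307 0.45691058 0.93142489]
teal l [0.5   0.451 0.1  ]
teal r [ 0.313  0.228 -0.001]
teal top [0.502 0.267 0.025]
white top [ 0.472 -0.078  0.026]
white l [0.479 0.123 0.026]
white bot [0.304 0.125 0.021]
stand l [0.677 0.627 0.084]
stand r [0.524 0.397 0.017]
stand top [0.726 0.423 0.082]
price [0.451 0.202 0.033]
jar [ 0.546 -0.132  0.085]
salt [ 0.681 -0.051  0.085]
pepper [ 0.741 -0.049  0.135]
teal t [0.472 0.484 0.026] [0.38  0.277 0.17 ]
teal r [0.516 0.278 0.001] [0.401 0.102 0.17 ]
white t [0.48  0.12  0.028] [0.387 0.003 0.17 ]
white l [0.301 0.13  0.024] [0.25  0.008 0.17 ]
white knob [0.381 0.017 0.148] [ 0.367 -0.001  0.17 ]
teal knob [0.393 0.352 0.148] [0.379 0.319 0.17 ]
stand front [0.52  0.386 0.079] [0.448 0.259 0.17 ]
```

```bash
python3 -m inch '[[[0,0,0],[0,0,0.03],0],[[0,0,0],[0,0,0.04],0],[[0,0,0],[0,0,0.04],0],[[0,0,0],[0,0,0.04],0],[[0,0,0],[0,0,0.04],0]]' 10
python3 -m inch '[[[0,-1.4,0],[0,0,0],0],[[0,-1.4,0],[0,0,0],0],[[0,-1.4,0],[0,0,0],0],[[0,-1.4,0],[0,0,0],0],[[0,-1.4,0],[0,0,0],0]]'
python3 -m inch '[[[0,-1.4,0],[0,0,0],0],[[0,-1.4,0],[0,0,0],0],[[0,-1.4,0],[0,0,0],0],[[0,-1.4,0],[0,0,0],0],[[0,-1.4,0],[0,0,0],0]]'
python3 -m inch '[[[0,-1.4,0],[0,0,0],0],[[0,-1.4,0],[0,0,0],0],[[0,-0.28,0],[0,0,0],0],[[0,0,0],[0,0,0],0]]'
python3 - <<'E'
from plant import ctrl, eyes
import cv2,numpy as np
s=ctrl.read_state()
print(s['clock'],s['tcp_pos'],np.round(s['eef_rot'],3).tolist(),s['force'],s['finger_gap'])
n='wrist'
c=eyes.calibration(n)
p,d=eyes.get_image(n)
np.savez(f'pics/{n}1.npz',p=p,d=d,**{k:np.array(v) for k,v in c.items()})
cv2.imwrite(f'pics/{n}1.png',p[:,:,::-1])
E
```

```text
clock: 0.57
tcp_pos: [0.6496, 0.1916, 0.2122]
eef_rot: [[1.0, -0.0, 0.0], [-0.0, -0.0, 1.0], [-0.0, -1.0, -0.0]]
force: [0.7, 0.0, -0.7]
finger_gap: 0.708
clock: 0.98
tcp_pos: [0.6498, 0.19, 0.2119]
eef_rot: [[0.816, -0.001, -0.579], [0.579, -0.0, 0.816], [-0.001, -1.0, 0.0]]
force: [0.6, 0.2, -0.1]
finger_gap: 0.329
clock: 1.4
tcp_pos: [0.6498, 0.1898, 0.212]
eef_rot: [[0.336, -0.001, -0.942], [0.942, -0.0, 0.336], [-0.001, -1.0, 0.001]]
force: [-0.1, -0.4, -1.0]
finger_gap: 0.02
clock: 1.73
tcp_pos: [0.6499, 0.1898, 0.212]
eef_rot: [[0.082, -0.001, -0.997], [0.997, -0.0, 0.082], [-0.0, -1.0, 0.001]]
force: [0.2, -0.3, -0.8]
finger_gap: 0.003
1.7333 [0.64988575 0.18978565 0.21204382] [[0.082, -0.001, -0.997], [0.997, -0.0, 0.082], [-0.0, -1.0, 0.001]] [ 0.15704028 -0.29195481 -0.80739696] 0.002981670195943759
```

View pics/wrist1.png

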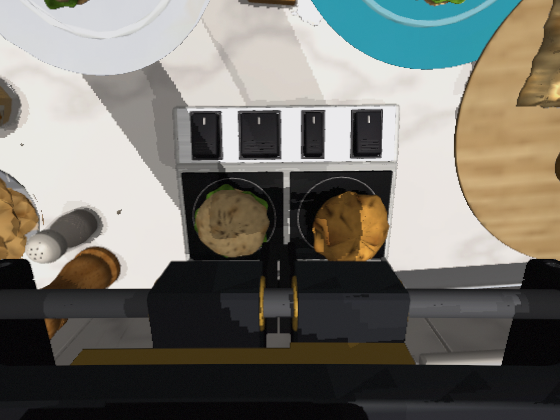

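Run:
```python
from h import *
z=load('pics/wrist1.npz')
im=z['p'][95:195,170:405,::-1]
cv2.imwrite('pics/w1c.png',cv2.resize(im,None,fx=3.4,fy=3.4,interpolation=cv2.INTER_CUBIC))
C=cloud(z)
print(z['t'],-z['R'].T@z['t'])
for nm,u in[('R',206),('M',260),('F',313.),('L',367)]:
    for v in range(104,168,4): print(nm,v,C[v,int(u)].round(4),end=';')
    print()
print(world(z,285,168),world(z,340,136),world(z,340,112),world(z,340,158))
```

```text
[-0.24149258 -0.63848989  0.20362682] [0.566963   0.19569141 0.38433023]
R 104 [ 5.558e-01  1.132e-01 -1.000e-04];R 108 [0.5608 0.1205 0.0368];R 112 [0.5648 0.1208 0.0408];R 116 [0.5687 0.1218 0.0479];R 120 [0.5726 0.1214 0.049 ];R 124 [0.5764 0.1213 0.0513];R 128 [0.5803 0.1209 0.0521];R 132 [0.5841 0.1208 0.0543];R 136 [0.588  0.1205 0.0556];R 140 [0.5919 0.12   0.0561];R 144 [0.5957 0.12   0.0586];R 148 [0.5995 0.1198 0.0604];R 152 [0.6034 0.1194 0.0613];R 156 [0.6081 0.1175 0.0559];R 160 [0.6133 0.1149 0.0478];R 164 [0.6177 0.1141 0.0471];
M 104 [0.5608 0.1754 0.0008];M 108 [0.5653 0.1771 0.0394];M 112 [0.5693 0.1768 0.0422];M 116 [0.5731 0.1768 0.0488];M 120 [0.577  0.1765 0.0498];M 124 [0.5808 0.1762 0.0513];M 128 [0.5846 0.1759 0.0539];M 132 [0.5885 0.1756 0.0548];M 136 [0.5924 0.1753 0.0559];M 140 [0.5963 0.1749 0.0568];M 144 [0.6    0.1747 0.0595];M 148 [0.604  0.1743 0.0598];M 152 [0.6078 0.174  0.0614];M 156 [0.6128 0.1732 0.0545];M 160 [0.618  0.1723 0.0475];M 164 [0.6224 0.1718 0.0467];
F 104 [ 0.5658  0.2366 -0.0014];F 108 [0.5699 0.2321 0.0389];F 112 [0.5737 0.2311 0.0
[... 290 characters left out ...]
624];F 156 [0.6175 0.2283 0.0531];F 160 [0.6223 0.2285 0.0494];F 164 [0.627  0.2286 0.0469];
L 104 [ 0.571   0.2989 -0.0014];L 108 [0.5746 0.2881 0.0389];L 112 [0.5783 0.2861 0.0467];L 116 [0.5821 0.2854 0.0494];L 120 [0.586  0.2854 0.0495];L 124 [0.59   0.2852 0.05  ];L 128 [0.5937 0.2843 0.0537];L 132 [0.5976 0.2841 0.0543];L 136 [0.6013 0.2836 0.0564];L 140 [0.605  0.2828 0.0592];L 144 [0.6088 0.2825 0.0605];L 148 [0.6128 0.2825 0.0606];L 152 [0.6165 0.2819 0.063 ];L 156 [0.623  0.2859 0.048 ];L 160 [0.6273 0.2859 0.0481];L 164 [0.6316 0.2859 0.0483];
[0.62877896 0.19824531 0.04742332] [0.60025257 0.25859116 0.04407982] [0.57616235 0.25987489 0.0399728 ] [0.62272469 0.2572923  0.04838015]
```

View pics/w1c.png

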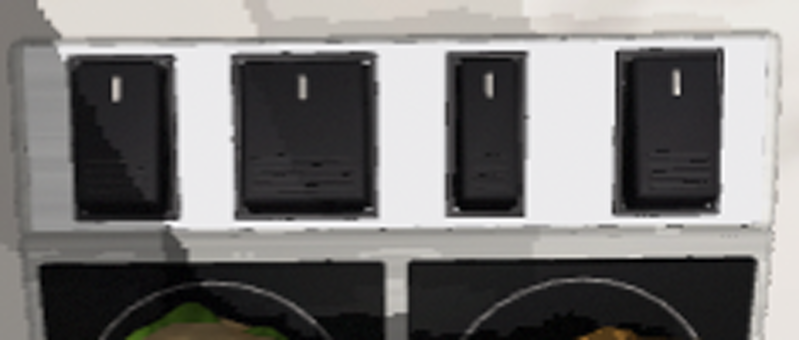

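Run:
```python
from h import *
z=load('pics/wrist1.npz')
uv=[(757,258),(410,262),(386,262),(40,264)]
for (u,v),L in zip(uv,[(-21,113),(-21,3),(-21,-3),(-21,-113)]):
    print(L,world_z(z,170+u/3.4-.35,95+v/3.4-.35,.051).round(4))
th=np.radians(-4.6);R=np.array([[np.cos(th),-np.sin(th)],[np.sin(th),np.cos(th)]])
for t in([.655,.1975],):
  for L in[(-21,113),(-21,3),(-21,-3),(-21,-113)]: print(R@np.array(L)/1000+t)
# rocker far/near corner pixels, crop
for nm,(a,b,y0,y1) in dict(M=(240,372,57,207),F=(455,520,55,207),L=(620,716,52,207),R=(76,168,60,210)).items():
    u=170+((a+b)/2)/3.4-.35
    print(nm,world_z(z,u,95+y0/3.4-.35,.048).round(4),world_z(z,u,95+y1/3.4-.35,.062).round(4))
P=eval("[(268,195),(226,195)]")
C=cloud(z)
import numpy as np
# flat frame points around v 165-168
for u in range(190,395,20): print(u,C[165,u].round(4),C[156,int(u)].round(4))
```

```text
(-21, 113) [0.6403 0.3119 0.051 ]
(-21, 3) [0.6326 0.2035 0.051 ]
(-21, -3) [0.632 0.196 0.051]
(-21, -113) [0.6238 0.0876 0.051 ]
[0.64313012 0.31182019]
[0.63430824 0.20217451]
[0.63382705 0.19619384]
[0.62500517 0.08654816]
M [0.5686 0.1769 0.048 ] [0.6112 0.1734 0.062 ]
F [0.5725 0.2311 0.048 ] [0.6157 0.2275 0.062 ]
L [0.5762 0.2848 0.048 ] [0.6202 0.2813 0.062 ]
R [0.5651 0.1219 0.048 ] [0.6077 0.1184 0.062 ]
190 [0.6174 0.0968 0.0469] [0.6079 0.0983 0.0464]
210 [0.6191 0.1182 0.047 ] [0.6083 0.1218 0.0567]
230 [0.6206 0.1398 0.048 ] [0.6112 0.1409 0.0477]
250 [0.6226 0.161  0.0466] [0.612  0.1628 0.0543]
270 [0.6243 0.1824 0.0469] [0.6137 0.1835 0.0537]
290 [0.6259 0.2038 0.0477] [0.6162 0.2045 0.0486]
310 [0.6278 0.2253 0.0471] [0.6173 0.2252 0.0529]
330 [0.6298 0.2468 0.0461] [0.6199 0.247  0.047 ]
350 [0.6314 0.2681 0.0468] [0.6215 0.2679 0.0483]
370 [0.6329 0.289  0.0484] [0.6229 0.2885 0.0502]
390 [0.6347 0.3104 0.048 ] [0.6251 0.3101 0.0482]
```

```bash
python3 -m inch '[[[0,0,0],[-0.01,0,0.022],0],[[0,0,0],[-0.0097,0.01,0.0216],0],[[0,0,0],[0,0.03,0],0],[[0,0,0],[0,0.03,0],0],[[0,0,0],[0,0.03,0],0]]'
python3 -m inch '[[[0,0,0],[0,0.012,0],0],[[0,0,0],[0,0.008,0],0],[[0,0,0],[0,0,0],0],[[0,0,0],[0,0,0],0]]'
python3 - <<'E'
from plant import ctrl, eyes
import cv2,numpy as np
s=ctrl.read_state()
print(s['clock'],s['tcp_pos'],s['force'])
for n in ('wrist','scene'):
    c=eyes.calibration(n)
    p,d=eyes.get_image(n)
    np.savez(f'pics/{n}2.npz',p=p,d=d,**{k:np.array(v) for k,v in c.items()})
    cr=p[90:330,150:420] if n=='wrist' else p[110:260,150:350]
    k=2.5 if n=='wrist' else 4
    cv2.imwrite(f'pics/{n}2.png',cv2.resize(cr[:,:,::-1],None,fx=k,fy=k,interpolation=cv2.INTER_CUBIC))
E
```

```text
clock: 2.2
tcp_pos: [0.6051, 0.1736, 0.1123]
eef_rot: [[0.083, 0.002, -0.997], [0.997, -0.0, 0.083], [0.0, -1.0, -0.002]]
force: [0.7, 1.0, 0.2]
finger_gap: 0.005
clock: 2.53
tcp_pos: [0.6058, 0.1743, 0.0936]
eef_rot: [[0.081, 0.001, -0.997], [0.997, 0.001, 0.081], [0.001, -1.0, -0.001]]
force: [0.2, -0.5, 0.5]
finger_gap: 0.007
2.5333 [0.60580186 0.17426994 0.09357445] [ 0.22081418 -0.5413559   0.50680726]
```

View pics/wrist2.png

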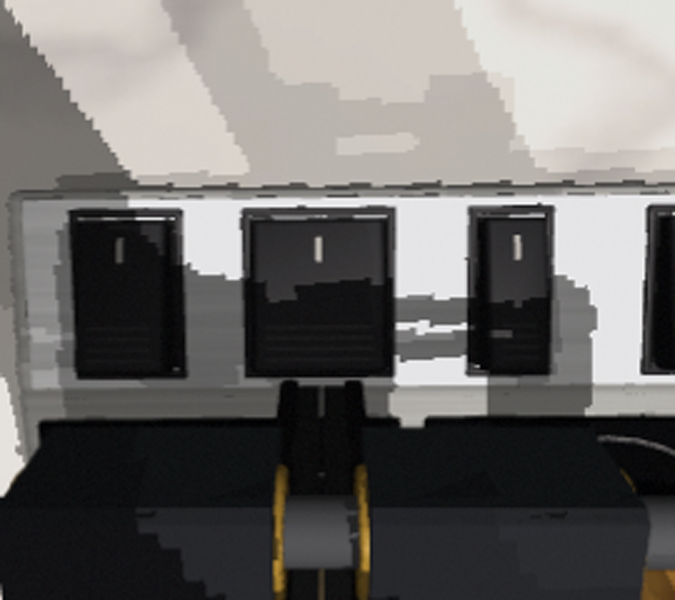

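View pics/scene2.png

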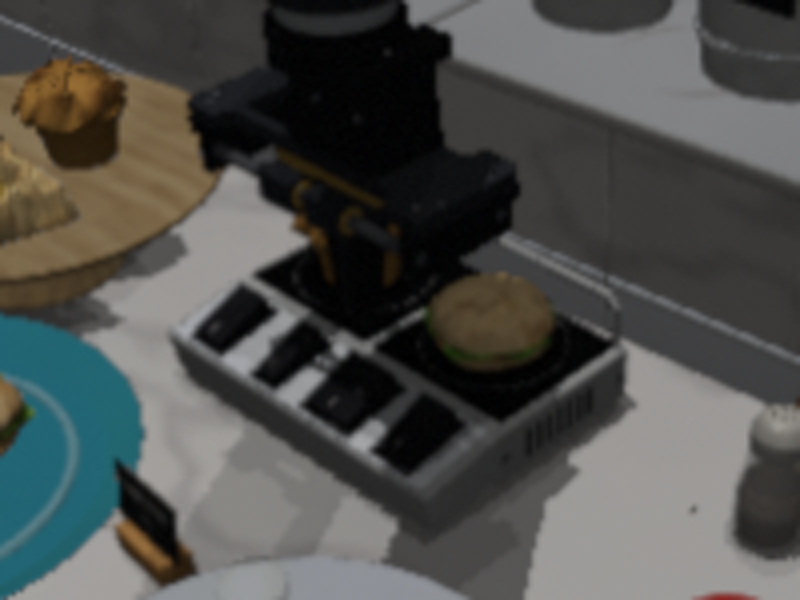

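Run:
```python
from h import *
z=load('pics/wrist2.npz')
for u,v in[(282,383),(321,383),(362,383)]: print(world_z(z,u/2.5+150-.3,v/2.5+90-.3,.0796).round(4), world(z,u/2.5+150,v/2.5+90+2).round(4))
for u,v in[(248,375),(393,375),(490,372),(551,372)]: print(world_z(z,u/2.5+150-.3,v/2.5+90-.3,.062).round(4))
C=cloud(z)
for v in range(222,246,2): print(v,C[v,278].round(4),C[v,254].round(4))
```

```text
[0.6042 0.1635 0.0796] [0.5935 0.166  0.1072]
[0.605  0.1735 0.0796] [0.5955 0.1744 0.1043]
[0.6059 0.184  0.0796] [0.5945 0.1834 0.108 ]
[0.6088 0.1528 0.062 ]
[0.612  0.1932 0.062 ]
[0.6133 0.2202 0.062 ]
[0.6147 0.2371 0.062 ]
222 [0.5988 0.174  0.0578] [0.5974 0.1572 0.058 ]
224 [0.5225 0.1799 0.2657] [0.5988 0.1571 0.0582]
226 [0.6008 0.1738 0.0604] [0.6   0.157 0.059]
228 [0.6022 0.1737 0.0606] [0.6012 0.157  0.0599]
230 [0.6043 0.1735 0.0591] [0.6025 0.1569 0.0602]
232 [0.6047 0.1735 0.0619] [0.6041 0.1567 0.06  ]
234 [0.6066 0.1733 0.0608] [0.6054 0.1566 0.0606]
236 [0.6077 0.1732 0.0619] [0.6062 0.1566 0.0621]
238 [0.6091 0.1731 0.062 ] [0.6078 0.1564 0.062 ]
240 [0.616  0.1726 0.0497] [0.6147 0.1548 0.0492]
242 [0.6184 0.1724 0.0478] [0.6166 0.1546 0.0486]
244 [0.62   0.1723 0.048 ] [0.6182 0.1544 0.0486]
```

```bash
python3 -m inch '[[[0,0,0],[0,0.006,0.001],0],[[0,0,0],[0,0.005,0],0],[[0,0,0],[0,0.002,0],0],[[0,0,0],[0,0,0],0]]'
python3 -m inch '[[[0,0,0],[0,0.001,0],0],[[0,0,0],[0,0.001,0],0],[[0,0,0],[0,0,0],0]]'
```

```text
clock: 2.97
tcp_pos: [0.6035, 0.1737, 0.0788]
eef_rot: [[0.08, -0.001, -0.997], [0.997, -0.0, 0.08], [-0.0, -1.0, 0.001]]
force: [-0.7, -0.4, -0.1]
finger_gap: 0.007
clock: 3.22
tcp_pos: [0.604, 0.1739, 0.0774]
eef_rot: [[0.08, -0.0, -0.997], [0.997, -0.0, 0.08], [-0.0, -1.0, 0.0]]
force: [0.9, -0.9, -0.8]
finger_gap: 0.006
```

```bash
python3 -m inch '[[[0,0,0],[0,0.001,0],0],[[0,0,0],[0,0,0],0]]'
python3 -m inch '[[[0,0,0],[0,0.001,0],0],[[0,0,0],[0,0,0],0]]'
```

```text
clock: 3.38
tcp_pos: [0.604, 0.1739, 0.0764]
eef_rot: [[0.08, 0.0, -0.997], [0.997, -0.0, 0.08], [-0.0, -1.0, -0.0]]
force: [-0.2, 0.4, -0.3]
finger_gap: 0.006
clock: 3.55
tcp_pos: [0.6039, 0.1739, 0.0753]
eef_rot: [[0.08, -0.0, -0.997], [0.997, -0.0, 0.08], [-0.0, -1.0, 0.0]]
force: [-0.8, 0.4, -0.2]
finger_gap: 0.006
```

```bash
for i in 1; do python3 -m inch '[[[0,0,0],[0,0.001,0],0],[[0,0,0],[0,0,0],0]]'; done | grep -v rot
python3 -m inch '[[[0,0,0],[0,0.001,0],0],[[0,0,0],[0,0,0],0]]' | grep -v rot
```

```text
clock: 3.72
tcp_pos: [0.6039, 0.1739, 0.0743]
force: [-0.3, -0.3, -0.1]
finger_gap: 0.001
clock: 3.88
tcp_pos: [0.6039, 0.1739, 0.0733]
force: [0.5, 0.7, -1.0]
finger_gap: 0.008
```

```bash
python3 -m inch '[[[0,0,0],[0,0.001,0],0],[[0,0,0],[0,0,0],0]]' | grep -v rot
python3 -m inch '[[[0,0,0],[0,0.001,0],0],[[0,0,0],[0,0,0],0]]' | grep -v rot
```

```text
clock: 4.05
tcp_pos: [0.6039, 0.1739, 0.0723]
force: [-0.3, -0.3, -0.4]
finger_gap: 0.007
clock: 4.22
tcp_pos: [0.6039, 0.1739, 0.0713]
force: [-0.1, 0.3, -1.0]
finger_gap: 0.005
```

Run:
```python
from plant import ctrl, eyes
import cv2,numpy as np
s=ctrl.read_state()
print(s['clock'],s['tcp_pos'],s['force'])
for n in ('wrist','scene'):
    c=eyes.calibration(n)
    p,d=eyes.get_image(n)
    np.savez(f'pics/{n}3.npz',p=p,d=d,**{k:np.array(v) for k,v in c.items()})
    cr=p[130:330,200:380] if n=='wrist' else p[170:250,190:290]
    k=3 if n=='wrist' else 7
    cv2.imwrite(f'pics/{n}3.png',cv2.resize(cr[:,:,::-1],None,fx=k,fy=k,interpolation=cv2.INTER_CUBIC))
```

```text
4.2167 [0.6038919  0.17387786 0.0712825 ] [-0.08796644  0.31351295 -0.99937183]
```

View pics/wrist3.png

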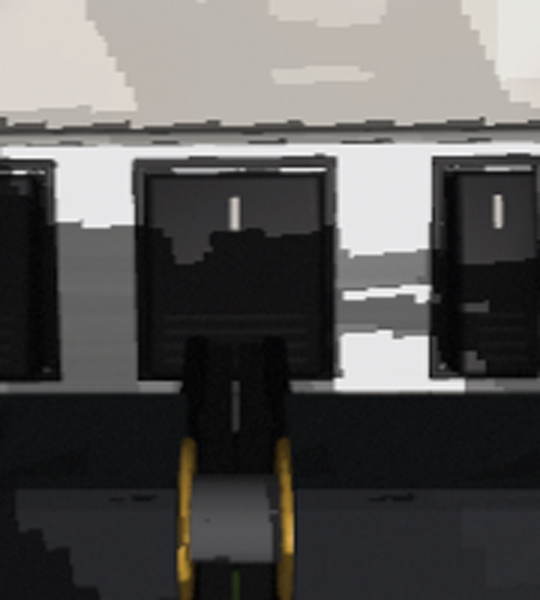

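View pics/scene3.png

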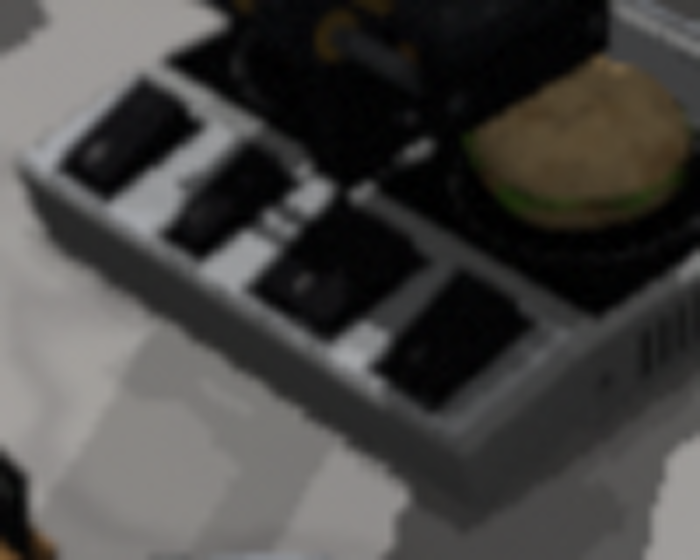

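Run:
```python
from h import *
z=load('pics/wrist3.npz')
C=cloud(z)
for v in list(range(234,262,2)): print(v,[C[v,u].round(4).tolist() for u in (266,272,284,290)])
print(z['R'].round(3),-z['R'].T@z['t'])
```

```text
234 [[0.5966, 0.1659, 0.0567], [0.5964, 0.1698, 0.0579], [0.5976, 0.1773, 0.0564], [0.5974, 0.1811, 0.0577]]
236 [[0.5977, 0.1658, 0.0573], [0.5971, 0.1698, 0.0596], [0.5985, 0.1773, 0.0576], [0.5984, 0.181, 0.0585]]
238 [[0.5985, 0.1658, 0.0587], [0.5988, 0.1696, 0.0588], [0.5991, 0.1772, 0.0594], [0.5999, 0.181, 0.0582]]
240 [[0.6002, 0.1656, 0.058], [0.6001, 0.1695, 0.0588], [0.6001, 0.1771, 0.0602], [0.6005, 0.1808, 0.0601]]
242 [[0.5917, 0.1672, 0.0806], [0.6013, 0.1694, 0.0594], [0.6021, 0.177, 0.0588], [0.5919, 0.1806, 0.0827]]
244 [[0.5912, 0.1674, 0.0845], [0.5929, 0.1705, 0.0812], [0.5939, 0.1772, 0.0803], [0.5921, 0.1805, 0.0848]]
246 [[0.5912, 0.1675, 0.0871], [0.5929, 0.1706, 0.084], [0.5931, 0.1772, 0.0847], [0.5924, 0.1804, 0.0869]]
248 [[0.5904, 0.1677, 0.0915], [0.5936, 0.1705, 0.0852], [0.5932, 0.1771, 0.0871], [0.5925, 0.1803, 0.0891]]
250 [[0.5907, 0.1678, 0.0933], [0.5929, 0.1706, 0.089], [0.5936, 0.177, 0.0888], [0.5921, 0.1802, 0.0925]]
252 [[0.5914, 0.1677, 0.0942], [0.5931, 0.1707, 0.0912], [0.5932, 0.177, 0.092], [0.5921, 0.1802, 0.0949]]
254 [[0.5913, 0.1678, 0.0967], [0.593, 0.1707, 0.0938], [0.5933, 0.177, 0.0941], [0.5918, 0.1801, 0.0978]]
256 [[0.5914, 0.1679, 0.0988], [0.5931, 0.1708, 0.096], [0.5939, 0.1769, 0.0953], [0.5924, 0.18, 0.0989]]
258 [[0.5916, 0.168, 0.1008], [0.5924, 0.1709, 0.0995], [0.5935, 0.1769, 0.0983], [0.5922, 0.1799, 0.1014]]
260 [[0.5906, 0.1682, 0.1048], [0.5931, 0.1708, 0.1003], [0.5933, 0.1768, 0.101], [0.5919, 0.1798, 0.1042]]
[[ 0.08   0.997  0.   ]
 [ 0.952 -0.076  0.298]
 [ 0.297 -0.023 -0.955]] [0.52087783 0.17961111 0.24351631]
```

Run:
```python
from h import *
from plant import ctrl, eyes
n='side'
c=eyes.calibration(n); p,d=eyes.get_image(n)
np.savez('pics/side3.npz',p=p,d=d,**{k:np.array(v) for k,v in c.items()})
for n in('scene','side'):
    z=load(f'pics/{n}3.npz'); C=cloud(z)
    m=(abs(C[...,0]-.604)<.014)&(abs(C[...,1]-.174)<.014)&(C[...,2]>.04)&(C[...,2]<.13)
    v,u=np.where(m); 
    o=np.argsort(C[m][:,2])
    print(n,len(o))
    for i in o[::max(1,len(o)//40)]: print(u[i],v[i],C[v[i],u[i]].round(4))
    uv=project(z,[[.604,.174,.0573],[.604,.174,.08]]); print(uv)
    x,y=uv[0].astype(int)
    cr=z['p'][y-45:y+45,x-55:x+55,::-1]
    cv2.imwrite(f'pics/{n}3t.png',cv2.resize(np.clip(cr.astype(float)*2,0,255).astype(np.uint8),None,fx=6,fy=6,interpolation=cv2.INTER_CUBIC))
```

```text
scene 279
237 204 [0.5981 0.1789 0.0554]
238 207 [0.5905 0.1682 0.0561]
237 206 [0.5912 0.1721 0.0568]
238 206 [0.5921 0.1697 0.0574]
235 202 [0.5984 0.1855 0.0581]
240 204 [0.5994 0.17   0.0588]
237 201 [0.603  0.1832 0.0594]
239 202 [0.6027 0.1762 0.0599]
235 201 [0.5992 0.1861 0.0603]
242 201 [0.609  0.1723 0.061 ]
237 199 [0.6068 0.1866 0.0616]
239 199 [0.6094 0.1824 0.062 ]
245 202 [0.609  0.1623 0.0627]
238 199 [0.6063 0.1826 0.0637]
244 201 [0.6086 0.165  0.0646]
244 194 [0.6092 0.1639 0.0852]
234 194 [0.5936 0.181  0.0864]
239 196 [0.5937 0.1649 0.0879]
243 193 [0.6065 0.1641 0.0895]
245 191 [0.6146 0.1652 0.0902]
236 193 [0.5941 0.1744 0.0919]
236 192 [0.5954 0.1755 0.0935]
234 191 [0.594  0.1804 0.0951]
238 193 [0.5929 0.1665 0.0961]
242 190 [0.6064 0.1665 0.097 ]
237 191 [0.5942 0.1705 0.0993]
241 190 [0.6013 0.1645 0.1008]
242 189 [0.6044 0.1641 0.1021]
245 187 [0.6136 0.1632 0.103 ]
242 188 [0.6052 0.1647 0.1041]
234 187 [0.5951 0.1803 0.1058]
237 188 [0.5945 0.1699 0.1078]
235 186 [0.5962 0.1778 0.109 ]
242 186 [0.6048 0.1638 0.1103]
234 185 [0.5951 0.1797 0.1116]
233 1
[... 1374 characters left out ...]
0.604  0.1804 0.0593]
254 236 [0.5994 0.163  0.0594]
243 239 [0.6095 0.1833 0.0598]
247 243 [0.5974 0.1837 0.0602]
251 239 [0.5983 0.1722 0.0604]
252 237 [0.6    0.1678 0.0607]
242 241 [0.6073 0.188  0.0608]
243 240 [0.6074 0.1852 0.0611]
245 241 [0.6027 0.1841 0.062 ]
247 239 [0.6029 0.1785 0.0627]
246 241 [0.6009 0.183  0.0629]
242 238 [0.6109 0.1844 0.0637]
252 235 [0.594  0.1724 0.0834]
253 234 [0.5937 0.17   0.0848]
253 233 [0.5946 0.1691 0.0864]
248 238 [0.5933 0.1834 0.0866]
248 237 [0.594  0.1825 0.0886]
251 234 [0.594  0.1746 0.0904]
252 233 [0.5936 0.1723 0.0919]
247 236 [0.5945 0.1844 0.0945]
249 235 [0.5926 0.1809 0.0965]
[[248.41080184 238.45686717]
 [247.92420431 233.05703365]]
```

View pics/scene3t.png

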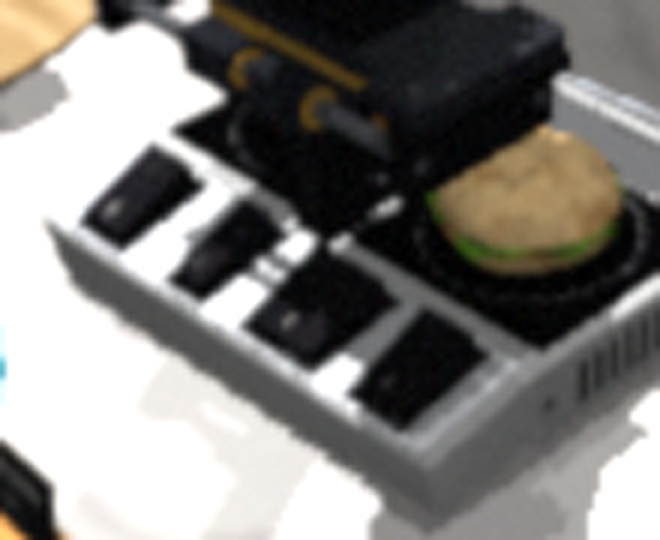

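View pics/side3t.png

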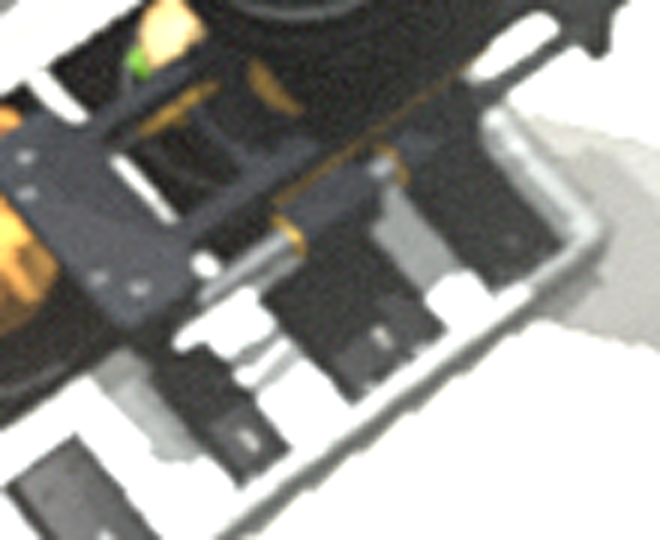

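Run:
```python
from h import *
for n in('scene','side','wrist'):
    z=load(f'pics/{n}3.npz'); C=cloud(z)
    th=np.radians(85.4); ax=np.array([np.cos(th),np.sin(th)]); az=np.array([-np.sin(th),np.cos(th)])
    P=C[z['d']>0]; q=P[:,:2]-[.604,.174]; a=q@ax; b=q@az
    m=(abs(a)<.13)&(abs(b)<.06)&(P[:,2]>.07)&(P[:,2]<.25)
    H={}
    print(n)
    for lo in np.arange(.07,.24,.01):
        k=m&(P[:,2]>=lo)&(P[:,2]<lo+.01)
        if k.sum(): print(round(lo,2),k.sum(),'x',np.percentile(a[k],[2,98]).round(3),'z',np.percentile(b[k],[2,98]).round(3))
```

```text
scene
0.07 79 x [-0.058 -0.006] z [-0.059 -0.043]
0.08 111 x [-0.052  0.005] z [-0.059  0.01 ]
0.09 42 x [-0.014  0.007] z [-0.02  0.01]
0.1 42 x [-0.012  0.008] z [-0.011  0.012]
0.11 47 x [-0.013  0.011] z [-0.009  0.011]
0.12 41 x [-0.015  0.012] z [-0.007  0.011]
0.13 20 x [-0.018 -0.006] z [-0.008  0.01 ]
0.15 125 x [-0.088  0.082] z [-0.031  0.037]
0.16 323 x [-0.088  0.081] z [-0.032  0.038]
0.17 335 x [-0.094  0.081] z [-0.025  0.038]
0.18 256 x [-0.096  0.085] z [-0.034  0.037]
0.19 799 x [-0.096  0.089] z [-0.033  0.036]
0.2 169 x [-0.051  0.014] z [-0.023  0.025]
0.21 164 x [-0.051  0.014] z [-0.021  0.026]
0.22 163 x [-0.052  0.014] z [-0.021  0.025]
0.23 96 x [-0.052 -0.012] z [-0.022  0.022]
side
0.07 3 x [0.095 0.098] z [-0.051 -0.048]
0.08 31 x [-0.006  0.123] z [-0.056  0.012]
0.09 120 x [-0.004  0.123] z [-0.058  0.011]
0.1 173 x [0.08  0.118] z [-0.059 -0.043]
0.11 30 x [0.08  0.112] z [-0.06  -0.046]
0.13 1 x [-0.01 -0.01] z [0.009 0.009]
0.14 2 x [-0.007 -0.004] z [0.01  0.011]
0.15 73 x [-0.084  0.087] z [-0.021  0.038]
0.16 323 x [-0.08   0.084] z [-0.026  0.03
[... 185 characters left out ...]
 82 x [-0.042  0.017] z [0.008 0.027]
0.22 12 x [0.012 0.018] z [0.018 0.023]
0.23 8 x [0.014 0.017] z [0.019 0.022]
wrist
0.07 413 x [-0.007  0.097] z [-0.06  -0.046]
0.08 402 x [-0.009  0.117] z [-0.058  0.013]
0.09 1768 x [-0.008  0.119] z [-0.053  0.012]
0.1 1462 x [-0.008  0.11 ] z [-0.05   0.012]
0.11 296 x [-0.008  0.006] z [0.01  0.013]
0.12 292 x [-0.006  0.005] z [-0.009  0.013]
0.13 319 x [-0.006  0.004] z [-0.008  0.003]
0.14 57 x [-0.006  0.004] z [0.   0.01]
0.15 4909 x [-0.082  0.081] z [0.    0.039]
0.16 16536 x [-0.08   0.078] z [0.01  0.039]
0.17 17233 x [-0.042  0.031] z [0.024 0.039]
0.18 14552 x [-0.06   0.058] z [0.024 0.028]
0.19 18661 x [-0.055  0.054] z [0.023 0.028]
```

```bash
python3 -m inch '[[[0,0,0],[0,0.004,0],0],[[0,0,0],[0,0.004,0],0],[[0,0,0],[0,0.003,0],0],[[0,0,0],[0,0,0],0]]' | grep -v rot
python3 -m inch '[[[0,0,0],[0,0.001,0],0],[[0,0,0],[0,0.001,0],0],[[0,0,0],[0,0,0],0]]' | grep -v rot
```

```text
clock: 4.7
tcp_pos: [0.6032, 0.1736, 0.0593]
force: [0.1, -1.1, -0.8]
finger_gap: 0.003
clock: 4.95
tcp_pos: [0.6039, 0.1739, 0.0583]
force: [-1.5, 0.4, -0.1]
finger_gap: 0.005
```

```bash
python3 -m inch '[[[0,0,0],[0,0.001,0],0],[[0,0,0],[0,0,0],0]]' | grep -v rot
python3 -m inch '[[[0,0,0],[0,0.001,0],0],[[0,0,0],[0,0,0],0]]' | grep -v rot
```

```text
clock: 5.12
tcp_pos: [0.604, 0.1739, 0.0574]
force: [-0.4, -0.9, -0.3]
finger_gap: 0.006
clock: 5.28
tcp_pos: [0.604, 0.1739, 0.0564]
force: [0.2, -0.3, 0.0]
finger_gap: 0.004
```

```bash
python3 -m inch '[[[0,0,0],[0,0.001,0],0],[[0,0,0],[0,0,0],0]]' | grep -v rot
python3 -m inch '[[[0,0,0],[0,0.001,0],0],[[0,0,0],[0,0,0],0]]' | grep -v rot
python3 -m inch '[[[0,0,0],[0,0.001,0],0],[[0,0,0],[0,0,0],0]]' | grep -v rot
```

```text
clock: 5.45
tcp_pos: [0.6039, 0.1739, 0.0553]
force: [0.2, -0.2, -0.4]
finger_gap: 0.008
clock: 5.62
tcp_pos: [0.6039, 0.1739, 0.0543]
force: [0.1, 1.0, -0.1]
finger_gap: 0.008
clock: 5.78
tcp_pos: [0.6039, 0.1739, 0.0533]
force: [-1.4, 0.8, 0.0]
finger_gap: 0.003
```

```bash
python3 -m inch '[[[0,0,0],[0,0.001,0],0],[[0,0,0],[0,0,0],0]]' | grep -v rot
python3 -m inch '[[[0,0,0],[0,0.001,0],0],[[0,0,0],[0,0,0],0]]' | grep -v rot
```

```text
clock: 5.95
tcp_pos: [0.6041, 0.174, 0.0527]
force: [-0.4, 0.2, 2.7]
finger_gap: 0.001
clock: 6.12
tcp_pos: [0.6045, 0.1739, 0.0519]
force: [0.2, 0.2, 2.9]
finger_gap: 0.007
```

```bash
python3 -m inch '[[[0,0,0],[0,0.001,0],0],[[0,0,0],[0,0,0],0]]' | grep -v rot
python3 -m inch '[[[0,0,0],[0,0.001,0],0],[[0,0,0],[0,0,0],0]]' | grep -v rot
```

```text
clock: 6.28
tcp_pos: [0.605, 0.1738, 0.0509]
force: [1.4, -0.3, 3.3]
finger_gap: 0.009
clock: 6.45
tcp_pos: [0.6045, 0.1739, 0.0496]
force: [0.5, 0.1, 0.7]
finger_gap: 0.003
```

```bash
python3 -m inch '[[[0,0,0],[0,0.001,0],0],[[0,0,0],[0,0,0],0]]' | grep -v rot
python3 -m inch '[[[0,0,0],[0,0.001,0],0],[[0,0,0],[0,0,0],0]]' | grep -v rot
```

```text
clock: 6.62
tcp_pos: [0.6028, 0.1739, 0.0475]
force: [0.0, 0.0, 0.9]
finger_gap: 0.005
clock: 6.78
tcp_pos: [0.603, 0.1739, 0.0465]
force: [-0.7, -0.7, 0.6]
finger_gap: 0.004
```

```bash
python3 -m inch '[[[0,0,0],[0,0.001,0],0],[[0,0,0],[0,0,0],0]]' | grep -v rot
python3 -m inch '[[[0,0,0],[0,0.001,0],0],[[0,0,0],[0,0,0],0]]' | grep -v rot
```

```text
clock: 6.95
tcp_pos: [0.6035, 0.1739, 0.046]
force: [-0.3, 0.2, 0.6]
finger_gap: 0.006
clock: 7.12
tcp_pos: [0.6039, 0.174, 0.0453]
force: [-0.6, 0.1, -0.1]
finger_gap: 0.007
```

```bash
python3 -m inch '[[[0,0,0],[0,0.001,0],0],[[0,0,0],[0,0,0],0]]' | grep -v rot
python3 -m inch '[[[0,0,0],[0,0.001,0],0],[[0,0,0],[0,0,0],0]]' | grep -v rot
```

```text
clock: 7.28
tcp_pos: [0.604, 0.174, 0.0451]
force: [-1.2, -0.4, 5.7]
finger_gap: 0.005
clock: 7.45
tcp_pos: [0.6042, 0.174, 0.0444]
force: [-1.2, -0.5, 7.3]
finger_gap: 0.002
```

```bash
python3 -m inch '[[[0,0,0],[0,-0.02,0],0],[[0,0,0],[0,-0.02,0],0],[[0,0,0],[0.028,0,0],0],[[0,0,0],[0.028,0,0],0],[[0,0,0],[0,0,0],0]]' | grep -v rot
python3 -m inch '[[[0,0,0],[0,0,0],0],[[0,0,0],[0,0,0],0]]'
python3 - <<'E'
from plant import ctrl, eyes
import cv2,numpy as np
s=ctrl.read_state()
print(s['clock'],s['tcp_pos'],s['force'])
for n in ('wrist','side'):
    c=eyes.calibration(n)
    p,d=eyes.get_image(n)
    np.savez(f'pics/{n}4.npz',p=p,d=d,**{k:np.array(v) for k,v in c.items()})
    cr=p[90:330,150:420] if n=='wrist' else p[200:300,180:310]
    k=2.5 if n=='wrist' else 6
    cv2.imwrite(f'pics/{n}4.png',cv2.resize(cr[:,:,::-1],None,fx=k,fy=k,interpolation=cv2.INTER_CUBIC))
E
```

```text
clock: 7.87
tcp_pos: [0.6074, 0.2376, 0.0843]
force: [-0.7, 2.2, -0.9]
finger_gap: 0.008
clock: 8.03
tcp_pos: [0.6083, 0.2291, 0.083]
eef_rot: [[0.08, -0.0, -0.997], [0.997, -0.001, 0.08], [-0.001, -1.0, 0.0]]
force: [0.5, -0.8, 0.4]
finger_gap: 0.006
8.0333 [0.60831325 0.22911645 0.08296214] [ 0.47565595 -0.82188267  0.37263576]
```

View pics/wrist4.png

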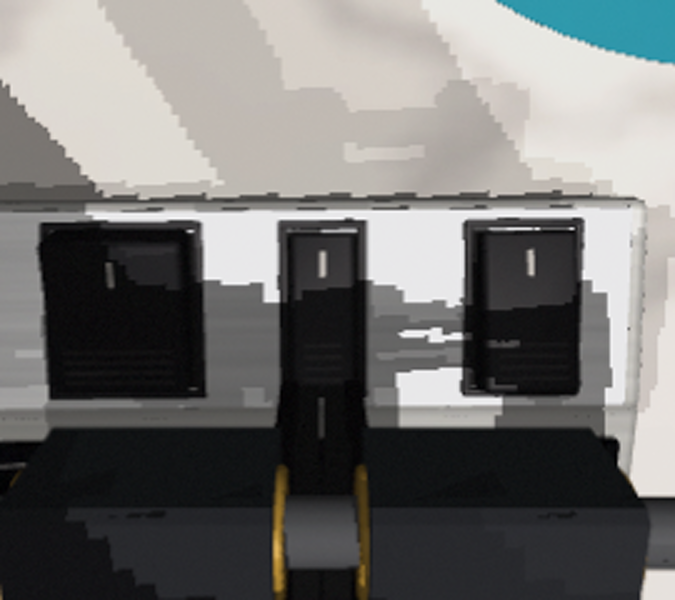

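View pics/side4.png

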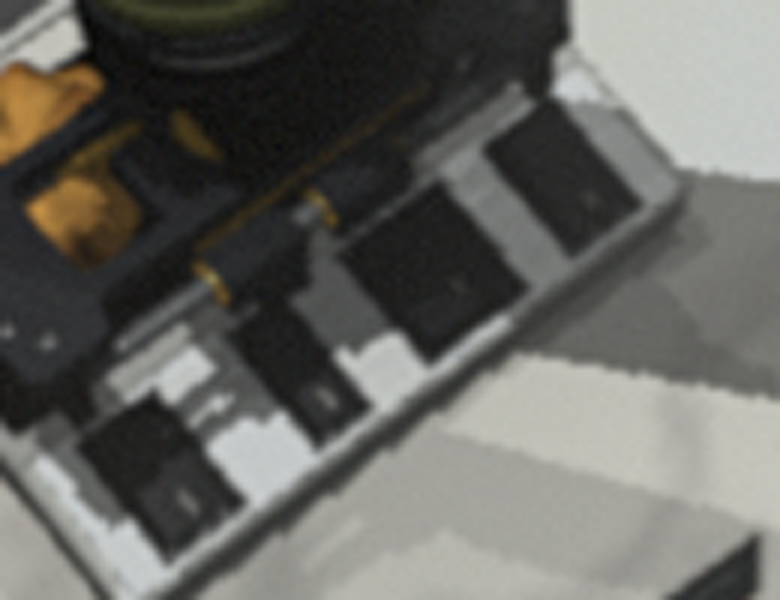

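Run:
```python
from h import *
z=load('pics/wrist4.npz'); C=cloud(z)
for nm,u in(('M',150+90/2.5),('F',150+322/2.5),('L',150+535/2.5)):
    u=int(u); vs=np.arange(186,242)
    print(nm)
    for v in range(186,250,4): print(C[v,u-2:u+3].mean(0).round(4),end=' ')
    print()
```

```text
M
[0.569  0.1711 0.0541] [0.5713 0.1712 0.0556] [0.5742 0.1705 0.0549] [0.5769 0.17   0.0548] [0.5795 0.1697 0.0552] [0.5823 0.1691 0.0549] [0.5851 0.1687 0.0549] [0.5878 0.1683 0.0553] [0.5908 0.1676 0.0544] [0.5936 0.1672 0.0546] [0.5965 0.1667 0.0546] [0.5991 0.1664 0.0552] [0.6021 0.1658 0.0549] [0.6051 0.1653 0.0548] [0.6081 0.1647 0.0546] [0.6113 0.164  0.054 ] 
F
[0.5753 0.2309 0.0477] [0.578  0.2307 0.0481] [0.5805 0.2305 0.049 ] [0.5826 0.2303 0.0516] [0.5854 0.2301 0.0515] [0.5878 0.2299 0.0528] [0.5905 0.2297 0.0531] [0.5931 0.2295 0.0539] [0.5955 0.2293 0.0553] [0.5978 0.2291 0.0566] [0.6004 0.2289 0.0574] [0.603  0.2287 0.058 ] [0.6056 0.2285 0.0587] [0.6075 0.2283 0.0609] [0.61   0.2281 0.0619] [0.5976 0.2292 0.0956] 
L
[0.58   0.2887 0.0474] [0.5825 0.2885 0.0486] [0.5851 0.2883 0.0492] [0.5873 0.2878 0.0512] [0.5898 0.2876 0.052 ] [0.5925 0.2874 0.0525] [0.595  0.2872 0.0534] [0.5975 0.287  0.0543] [0.5997 0.2866 0.056 ] [0.6024 0.2864 0.0564] [0.6048 0.2861 0.0576] [0.6073 0.2859 0.0585] [0.6097 0.2856 0.0597] [0.6123 0.2855 0.0602] [0.6146 0.2851 0.0617] [0.6175 0.2851 0.0616]
```

```bash
python3 -m inch '[[[0,0,0],[0,0.008,0],0],[[0,0,0],[0,0.007,0],0],[[0,0,0],[0,0.005,0],0],[[0,0,0],[0,0.003,0],0],[[0,0,0],[0,0.001,0],0]]' | grep -v rot
python3 -m inch '[[[0,0,0],[0,0,0],0],[[0,0,0],[0,0.001,0],0],[[0,0,0],[0,0.001,0],0],[[0,0,0],[0,0.001,0],0],[[0,0,0],[0,0,0],0]]' | grep -v rot
```

```text
clock: 8.55
tcp_pos: [0.6078, 0.2293, 0.0582]
force: [-0.6, 1.5, 0.4]
finger_gap: 0.004
clock: 8.97
tcp_pos: [0.6085, 0.2297, 0.0564]
force: [0.6, 0.0, -0.1]
finger_gap: 0.008
```

```bash
python3 -m inch '[[[0,0,0],[0,0.001,0],0],[[0,0,0],[0,0.001,0],0],[[0,0,0],[0,0,0],0]]' | grep -v rot
python3 -m inch '[[[0,0,0],[0,0.001,0],0],[[0,0,0],[0,0.001,0],0],[[0,0,0],[0,0,0],0]]' | grep -v rot
python3 -m inch '[[[0,0,0],[0,0.001,0],0],[[0,0,0],[0,0.001,0],0],[[0,0,0],[0,0,0],0]]' | grep -v rot
```

```text
clock: 9.22
tcp_pos: [0.6084, 0.2297, 0.0543]
force: [0.4, 0.3, -0.2]
finger_gap: 0.005
clock: 9.47
tcp_pos: [0.6087, 0.2298, 0.0527]
force: [-1.1, 0.0, 2.1]
finger_gap: 0.001
clock: 9.72
tcp_pos: [0.6095, 0.2297, 0.051]
force: [1.1, -1.2, 1.9]
finger_gap: 0.006
```

```bash
python3 -m inch '[[[0,0,0],[0,0.001,0],0],[[0,0,0],[0,0.001,0],0],[[0,0,0],[0,0,0],0]]' | grep -v rot
python3 -m inch '[[[0,0,0],[0,0.001,0],0],[[0,0,0],[0,0.001,0],0],[[0,0,0],[0,0,0],0]]' | grep -v rot
python3 -m inch '[[[0,0,0],[0,0.001,0],0],[[0,0,0],[0,0,0],0]]' | grep -v rot
```

```text
clock: 9.97
tcp_pos: [0.6076, 0.2296, 0.0477]
force: [0.4, 0.6, 1.1]
finger_gap: 0.002
clock: 10.22
tcp_pos: [0.6075, 0.2296, 0.0455]
force: [0.7, 0.7, -0.1]
finger_gap: 0.005
clock: 10.38
tcp_pos: [0.6082, 0.2298, 0.0453]
force: [0.3, -0.1, 0.2]
finger_gap: 0.007
```

```bash
python3 -m inch '[[[0,0,0],[0,0.001,0],0],[[0,0,0],[0,0,0],0]]' | grep -v rot
python3 -m inch '[[[0,0,0],[0,0.001,0],0],[[0,0,0],[0,0,0],0]]' | grep -v rot
```

```text
clock: 10.55
tcp_pos: [0.6084, 0.2298, 0.045]
force: [-1.9, -1.1, 4.7]
finger_gap: 0.009
clock: 10.72
tcp_pos: [0.6085, 0.2298, 0.0444]
force: [-2.3, -0.7, 6.9]
finger_gap: 0.001
```

```bash
python3 -m inch '[[[0,0,0],[0,-0.02,0],0],[[0,0,0],[0,-0.02,0],0],[[0,0,0],[0.02,0,0],0],[[0,0,0],[0.02,0,0],0],[[0,0,0],[0.016,0,0],0]]' | grep -v rot
python3 -m inch '[[[0,0,0],[0,0,0],0],[[0,0,0],[0,0,0],0],[[0,0,0],[0,0,0],0]]'
python3 - <<'E'
from plant import ctrl, eyes
import cv2,numpy as np
from h import *
s=ctrl.read_state()
print(s['clock'],s['tcp_pos'],s['force'])
for n in ('wrist','side'):
    c=eyes.calibration(n)
    p,d=eyes.get_image(n)
    np.savez(f'pics/{n}5.npz',p=p,d=d,**{k:np.array(v) for k,v in c.items()})
    cr=p[90:330,150:420] if n=='wrist' else p[200:300,160:290]
    k=2.5 if n=='wrist' else 6
    cv2.imwrite(f'pics/{n}5.png',cv2.resize(cr[:,:,::-1],None,fx=k,fy=k,interpolation=cv2.INTER_CUBIC))
C=cloud(load('pics/side0.npz'))
P=C[200:255,160:210].reshape(-1,3); m=(P[:,2]>.07)&(P[:,2]<.2); P=P[m]
print('muffin',np.percentile(P,[1,50,99],axis=0).round(3))
C=cloud(load('pics/wrist1.npz'))
P=C[190:258,312:392].reshape(-1,3); m=(P[:,2]>.07)&(P[:,2]<.2); P=P[m]
print('muffin',np.percentile(P,[1,50,99],axis=0).round(3))
E
```

```text
clock: 11.13
tcp_pos: [0.6132, 0.2869, 0.0839]
force: [-0.7, -0.0, 0.4]
finger_gap: 0.006
clock: 11.38
tcp_pos: [0.6129, 0.2844, 0.0827]
eef_rot: [[0.08, -0.001, -0.997], [0.997, -0.002, 0.08], [-0.002, -1.0, 0.001]]
force: [0.6, -0.2, 0.1]
finger_gap: 0.006
11.3833 [0.61287765 0.28441282 0.08271761] [ 0.58123812 -0.20381032  0.12426758]
muffin [[0.652 0.213 0.082]
 [0.681 0.261 0.107]
 [0.743 0.294 0.117]]
muffin [[0.65  0.222 0.091]
 [0.677 0.255 0.108]
 [0.71  0.291 0.117]]
```

View pics/wrist5.png

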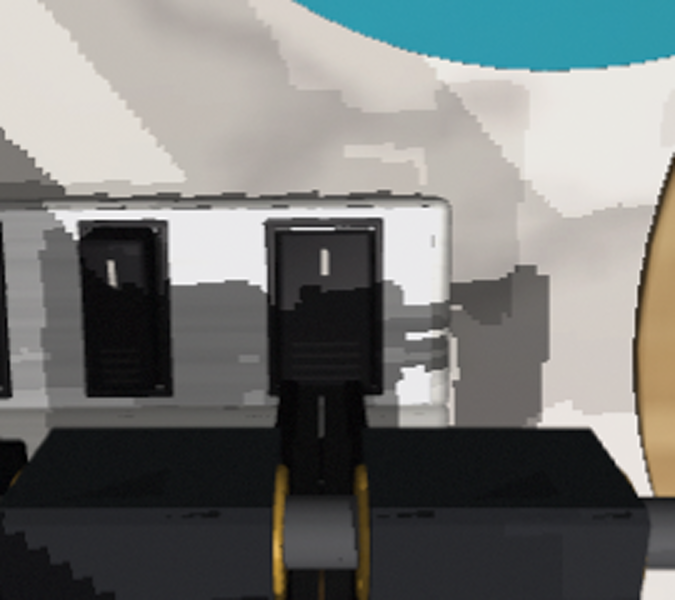

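View pics/side5.png

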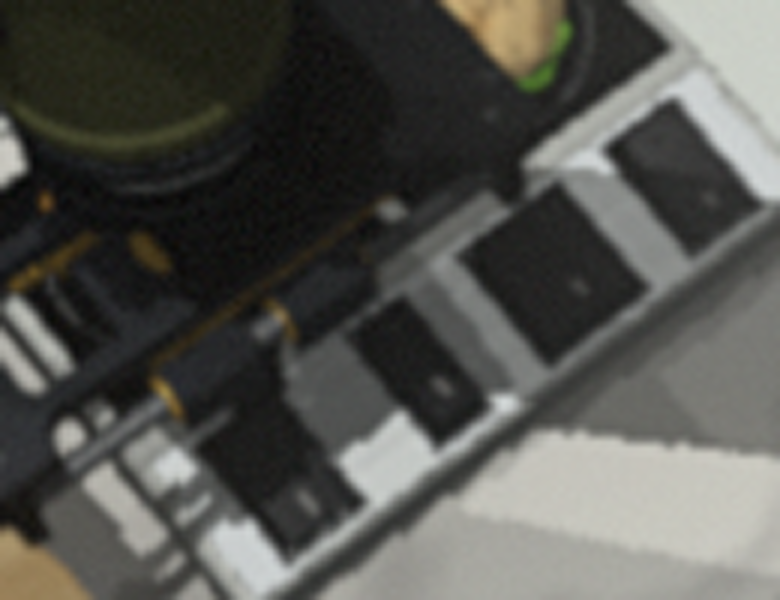

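```bash
python3 - <<'E'
from h import *
z=load('pics/wrist5.npz'); C=cloud(z)
u=int(150+122/2.5)
for v in range(186,250,6): print(C[v,u-2:u+3].mean(0).round(4),end=' ')
E
python3 -m inch '[[[0,0,0],[0,0.008,0],0],[[0,0,0],[0,0.007,0],0],[[0,0,0],[0,0.005,0],0],[[0,0,0],[0,0.003,0],0],[[0,0,0],[0,0.001,0],0]]' | grep -v rot
python3 -m inch '[[[0,0,0],[0,0,0],0],[[0,0,0],[0,0.001,0],0],[[0,0,0],[0,0.001,0],0],[[0,0,0],[0,0.001,0],0],[[0,0,0],[0,0,0],0]]' | grep -v rot
```

```text
[0.5741 0.2342 0.0541] [0.5778 0.2339 0.0554] [0.582  0.2331 0.0548] [0.5861 0.2325 0.0548] [0.5902 0.2319 0.0549] [0.5944 0.2312 0.0548] [0.5988 0.2304 0.0545] [0.603  0.2298 0.0546] [0.6071 0.2293 0.0553] [0.6118 0.2284 0.0544] [0.6184 0.2262 0.0495] clock: 11.9
tcp_pos: [0.6124, 0.285, 0.0582]
force: [0.8, 0.1, -0.0]
finger_gap: 0.009
clock: 12.32
tcp_pos: [0.613, 0.2856, 0.0564]
force: [-0.7, -0.8, -0.7]
finger_gap: 0.004
```

```bash
python3 -m inch '[[[0,0,0],[0,0.001,0],0],[[0,0,0],[0,0.001,0],0],[[0,0,0],[0,0,0],0]]' | grep -v rot
python3 -m inch '[[[0,0,0],[0,0.001,0],0],[[0,0,0],[0,0.001,0],0],[[0,0,0],[0,0,0],0]]' | grep -v rot
python3 -m inch '[[[0,0,0],[0,0.001,0],0],[[0,0,0],[0,0.001,0],0],[[0,0,0],[0,0,0],0]]' | grep -v rot
```

```text
clock: 12.57
tcp_pos: [0.6129, 0.2854, 0.0542]
force: [0.4, -0.7, -0.0]
finger_gap: 0.006
clock: 12.82
tcp_pos: [0.6131, 0.2856, 0.0528]
force: [-0.5, 0.6, 1.5]
finger_gap: 0.004
clock: 13.07
tcp_pos: [0.614, 0.2855, 0.051]
force: [1.7, -0.4, 2.4]
finger_gap: 0.006
```

```bash
python3 -m inch '[[[0,0,0],[0,0.001,0],0],[[0,0,0],[0,0.001,0],0],[[0,0,0],[0,0,0],0]]' | grep -v rot
python3 -m inch '[[[0,0,0],[0,0.001,0],0],[[0,0,0],[0,0.001,0],0],[[0,0,0],[0,0,0],0]]' | grep -v rot
python3 -m inch '[[[0,0,0],[0,0.001,0],0],[[0,0,0],[0,0,0],0]]' | grep -v rot
```

```text
clock: 13.32
tcp_pos: [0.6121, 0.2854, 0.0477]
force: [-0.2, -0.8, -0.8]
finger_gap: 0.005
clock: 13.57
tcp_pos: [0.6121, 0.2854, 0.0455]
force: [0.7, -0.2, 0.3]
finger_gap: 0.005
clock: 13.73
tcp_pos: [0.6126, 0.2856, 0.0453]
force: [0.5, 0.5, 1.1]
finger_gap: 0.004
```

```bash
python3 -m inch '[[[0,0,0],[0,0.001,0],0],[[0,0,0],[0,0,0],0]]' | grep -v rot
```

```text
clock: 13.9
tcp_pos: [0.6129, 0.2857, 0.0451]
force: [-2.5, 0.3, 4.3]
finger_gap: 0.005
```

```bash
python3 -m inch '[[[0,0,0],[0,0.001,0],0],[[0,0,0],[0,0,0],0]]' | grep -v rot
python3 -m inch '[[[0,0,0],[0,-0.02,0],0],[[0,0,0],[0,-0.03,0],0],[[0,0,0],[0,-0.03,0],0],[[0,0,0],[0,-0.03,0],0],[[0,0,0],[0,-0.02,0],0]]' | grep -v rot
python3 -m inch '[[[0,0,0],[-0.03,0,0],0],[[0,0,0],[-0.03,0,0],0],[[0,0,0],[0,0,0],0],[[0,0,0],[0,0,0],0],[[0,0,0],[0,0,0],0]]' | grep -v rot
python3 - <<'E'
from plant import ctrl, eyes
import cv2,numpy as np
from h import *
s=ctrl.read_state()
print(s['clock'],s['tcp_pos'],s['force'])
for n in ('wrist','side','scene'):
    c=eyes.calibration(n)
    p,d=eyes.get_image(n)
    np.savez(f'pics/{n}6.npz',p=p,d=d,**{k:np.array(v) for k,v in c.items()})
    cv2.imwrite(f'pics/{n}6.png',p[:,:,::-1])
for n,b in (('side',(160,310,180,300)),('scene',(190,310,140,250))):
    pass
C=cloud(load('pics/wrist6.npz'))
z=load('pics/wrist6.npz')
th=np.radians(-4.6);R=np.array([[np.cos(th),-np.sin(th)],[np.sin(th),np.cos(th)]])
for nm,y in(('L',84),('F',28),('M',-28),('R',-84)):
    r=[]
    for x in(-75,-67,-59,-51,-45):
        X=np.r_[R@np.array([x-1,y])/1000+[.654,.198],.055]
        u,v=project(z,X)[0].round().astype(int)
        r.append(C[v-1:v+2,u-1:u+2,2].mean().round(4))
    print(nm,r)
def muf(f):
    z=load(f);return z
E
```

```text
clock: 14.07
tcp_pos: [0.613, 0.2857, 0.0444]
force: [-2.6, -1.6, 6.5]
finger_gap: 0.003
clock: 14.48
tcp_pos: [0.6139, 0.2861, 0.1767]
force: [1.0, 0.5, -0.3]
finger_gap: 0.006
clock: 14.9
tcp_pos: [0.6081, 0.2259, 0.1734]
force: [0.6, 0.5, 0.2]
finger_gap: 0.005
14.9 [0.60811747 0.22591818 0.17337949] [0.6353485  0.48749322 0.21743886]
L [np.float64(0.0558), np.float64(0.055), np.float64(0.0549), np.float64(0.0549), np.float64(0.0873)]
F [np.float64(0.0555), np.float64(0.0551), np.float64(0.0545), np.float64(0.0546), np.float64(0.0548)]
M [np.float64(0.0553), np.float64(0.0872), np.float64(0.0549), np.float64(0.0548), np.float64(0.0544)]
R [np.float64(0.0495), np.float64(0.0528), np.float64(0.0551), np.float64(0.0585), np.float64(0.0605)]
```

View pics/wrist6.png

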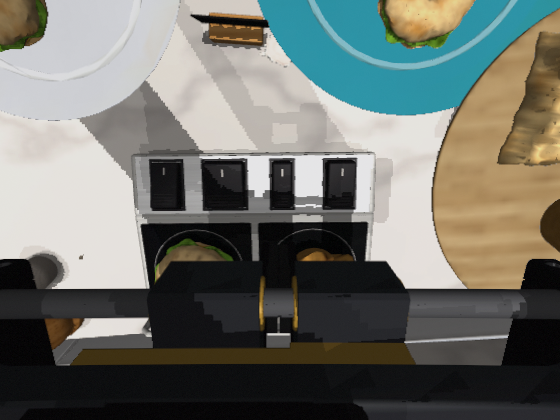

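View pics/side6.png

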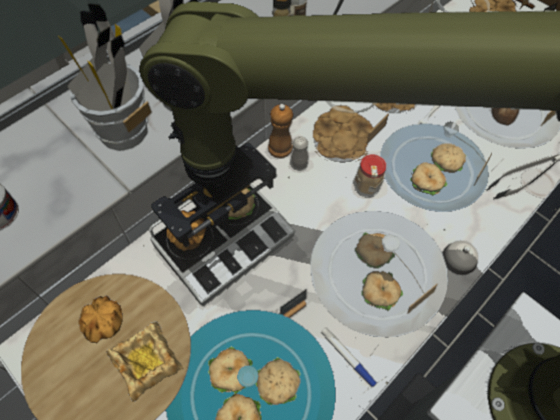

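Run:
```python
from h import *
a=load('pics/scene0.npz')['p'][140:250,180:320,::-1];b=load('pics/scene6.npz')['p'][140:250,180:320,::-1]
cv2.imwrite('pics/cmp.png',cv2.resize(np.hstack([a,b]),None,fx=2.8,fy=2.8,interpolation=cv2.INTER_CUBIC))
```

```text
(no output)
```

View pics/cmp.png

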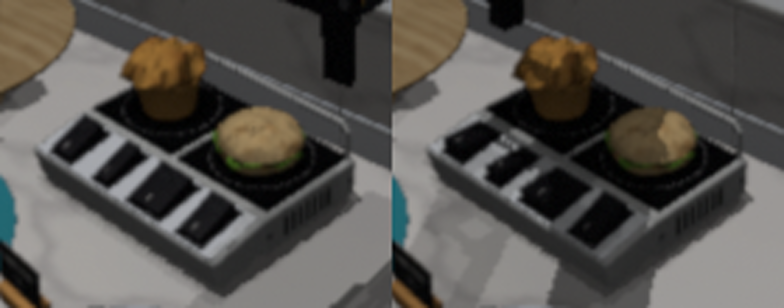

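The muffin and the roll stand in the same pixel positions before and after. The left, fan and mains rockers are level, the right one is still tilted, and the gripper is clear of everything.

```bash
python3 -c "
from plant import ctrl
print(ctrl.close_job())"
```

```text
the job is handed in; nothing more can be done
None
```

I switched on the mains, then the fan, then the left plate's switch (the muffin stands on the left plate), and handed the job in at about 15 s; no verdict is reported. I used a closed fingertip on the far half of each rocker. The highest force reading I took, at the stop, was about 7 N.

- **Switches:** the last wrist depth check showed the mains, fan and left rockers level at about 55 mm, so on. The right rocker was still tilted from 49.5 to 60.5 mm, so off. Two of the 20 sample points read 87 mm; I ignored them as stray readings.
- **Food and other objects:** the muffin and roll are in the same place in the scene pictures before and after. I saw nothing else moved. The gripper ended in free air about 12 cm above the panel.
- **Disagreement:** the three cameras and the contact points put the fingertips about 23 mm higher than the reported tool pose and the stated tool geometry. I worked from the camera heights and felt for contact in 1 mm steps.

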